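# Put the two-tier tea stand together with the sugar on its lower shelf

### The job

Set up the two-tier tea stand: stand the glass sugar dispenser upright on its lower shelf, inside the four posts, and fit the white tray that is lying on the sloping book rest on top, lowered level so that all four corner holes go over their own posts and it sits fully down on the shoulders. Set both down gently without dropping them, never lay the glass dispenser over, and leave everything else on the sideboard where it stands.

Things in the scene. Friction and masses are not known exactly. Their poses are not given: they have to be found in the camera images.
- tray_grip (a point): Centre of the upper tray's handle bar, with the tray's axes. Light wood bar 14 mm thick (x), 120 mm long (y), 26 mm tall (z), open underneath between two uprights 92 mm apart; tray underside 57 mm below along -z. Tray loose, about 0.4 kg. At the start it lies on the book rest: z (square to the deck) leans 35 degrees from vertical, to the rest's front, x runs up the slope.
- tray_deck (a point): Centre of the same tray's underside, same axes. White tray 190 mm (x) by 240 mm (y), deck 8 mm thick, light wood rim up to 22 mm above the underside, four 12 mm through holes at x = +-80 mm, y = +-105 mm. Turned half round it is the same tray.
- stand: The fixed stand: light wood shelf 210 mm (x) by 260 mm (y), upper face 24 mm above the sideboard, edge rim 10 mm higher, four upright steel posts. Origin: centre of its underside, z up. Posts 14 mm thick with a 21 mm collar at the top; its upper face is the shoulder for the tray's underside, 170 mm up. Above it a pin 8 mm thick to 206 mm, its last 12 mm rounded to a blunt point.
- post0 (a point): Tip of the post at the stand's x = -80 mm, y = +105 mm, 206 mm above the sideboard.
- post1 (a point): Tip of the post at the stand's x = -80 mm, y = -105 mm, 206 mm above the sideboard.
- post2 (a point): Tip of the post at the stand's x = +80 mm, y = -105 mm, 206 mm above the sideboard.
- post3 (a point): Tip of the post at the stand's x = +80 mm, y = +105 mm, 206 mm above the sideboard.
- sugar_mid (a point): Empty glass sugar dispenser, about 0.26 kg, upright on the sideboard; point on its axis, 60 mm above its underside. Glass jar 66 mm across to 68 mm up, narrowing to 45 mm at 87 mm; then a straight steel cap 50 mm across from 86 to 120 mm up, the place to grip (middle 103 mm up), with a small flip-lever spout on top to 132 mm; it fits under the tray.
- book_rest: Dark wooden sloping book rest, fixed, 260 mm wide (its y), about 205 mm deep (its x), 155 mm tall, slope 35 degrees rising to its +x, with a ledge 18 mm high along its lower front (-x) edge that holds the tray's lower edge. Origin: centre of its underside, on the sideboard.
- tiffin: Three-tier stainless steel tiffin carrier with a top handle, 134 mm across (153 over its side clips), 236 mm tall; loose, leave alone. Origin: centre of its underside.
- teapot: White ceramic teapot, body 152 mm across, 140 mm tall, spout to its -y, handle to its +y (226 mm over both); loose, leave alone. Origin: centre of its underside.
- elephant: Dark carved wooden elephant, 172 mm long, 60 mm wide, 108 mm tall, trunk to its -x; loose, leave alone. Origin: under its belly, on the sideboard.
- magnifier: Black plastic magnifier lying flat, lens ring 94 mm across centred 30 mm along its +x, handle to its -x, 191 mm long, 17 mm high; loose, leave alone. Origin: on the sideboard at the ring's handle side.
- mug: Blue mug, 80 mm across, 78 mm tall, handle at its +y; loose, leave alone; 100 to 170 mm from the sugar dispenser, axis to axis. Origin: centre of its underside.
- tea_tin: Green tea tin with a brass-coloured lid, 79 x 109 x 76 mm; loose, leave alone. Origin: centre of its underside.
Things that resemble listed ones, but are neither listed nor needed, are in the scene too. Of the things shaped like the part that bears sugar_mid, the clear glass one is meant.

How it is judged:
By the outcome, as a careful person would: the job done as asked, in the order asked, and still so for the second after the job is handed in, with the robot touching nothing.
It also fails if it takes over 51 s, if anything falls off the work surface, if the arm or the gripper's body presses on something with over 40 N, if the wrist force passes 120 N, or if a joint passes its speed limit or range.

### The arm

A 6-joint arm with a two-finger parallel gripper is mounted at the origin on the work surface. World frame = base frame: x ahead of the robot, y to its left, z up, the work surface at z = 0. Lengths are in mm, angles in rad, forces in N, time in s.
With the tool pointing down it reaches from about 400 to 825 mm from the base axis. Payload 7 kg.
Tool frame: the origin (TCP) lies at the very end of the fingers, on their centre line; the grasp point (between the pads) lies 19 mm behind it; z points along the fingers, y is the direction in which the jaws open and shut (so a half turn about z gives the same grasp; the last joint's range is limited). The gripper opens to 88 mm and grips with 3 to 60 N. Pads are 19 mm wide; open, the fingers measure 130 mm over their backs; the gripper's body (78 mm by 193 mm) begins 47 mm behind the grasp point.
Start: joints at [1.559, 0.359, 0.012, 0, -1.224, -0.288], TCP at [199.356, 644.866, 226.561] pointing down, gripper open.
Joint ranges: [-3.07, 3.07], [-1.43, 2.12], [-1.02, 1.25], [-3.03, 1.67], [-3.05, -0], [-3.03, 3.03]. Speed limits (rad/s): [2.39, 2.39, 3.01, 3.14, 3.14, 3.14].

### API

Orientations are given as a unit quaternion [x, y, z, w].
In Python, from plant import bot gives the robot as it stands. Calls block until the motion is done:
- bot.move_ptp(position, orientation): joint-space move of the TCP to a pose.
- bot.line_to(position, velocity=150, ori=None): straight line of the TCP; ori=None keeps the orientation; velocity is the mean speed in mm/s.
- bot.move_joints(angles): joint-space move.
- bot.move_gripper(opening, force=None): finger opening in mm; force is the grip in N (None keeps the last); returns when the fingers have stopped.
- bot.pause(seconds).
- bot.solve_ik(position, orientation): joint angles nearest the present ones, or None.
- bot.read_state(): the state.
- bot.camera(name): name is "scene" or "top"; returns the picture (480x640x3 uint8, red, green, blue); there is no depth.
- bot.get_calibration(name): a dict with "fx", "fy", "cx", "cy" (pixels), "view" (4x4, takes a point from world to camera coordinates). Camera axes: x right, y up, looking along -z (the intrinsics and any distortion apply to the point x, -y, -z); pixel columns grow to the right and rows downward; lengths in mm; the calibration is good to about 2 mm. A picture is of the moment at which its call begins. get_calibration takes no time and is no camera call.
A pose or a line that the arm cannot do raises bot.Unreachable and nothing moves.
- bot.close_job(): hands the job in, once; it reports no verdict.
The state is a dict: "t": time; "joint_pos": joint angles; "qvel": joint speeds; "tau": joint torques, N m; "tcp_pos": TCP position; "eef_rot": TCP orientation; "contact_force": force on the tool from outside, world axes, zero at the start; "moment": the same for the moment, N m; "width": finger opening in mm.
Only numpy, scipy, OpenCV 4.12 (cv2) and the standard library are available. Lean on these libraries where they do the work, as an engineer would, in place of code of your own. Each camera call takes 0.05 s, during which the arm holds its last target.

## Working session

There is one attempt and no reset: what is moved stays moved. The work goes in short steps, each a Python script; the robot and the scene stay as the last script left them, time stands still between calls to the robot, and variables do not carry over. Pictures are saved under pics/ and viewed, and the job is handed in when it is done.

```bash
ls; mkdir -p pics
python3 - <<'E'
from plant import bot
import cv2,json
for n in("scene","top"):
    cv2.imwrite(f"pics/{n}0.png",bot.camera(n)[:,:,::-1]); print(n,bot.get_calibration(n))
print(bot.read_state())
E
```

```text
pics
scene {'fx': 531.735119782237, 'fy': 531.735119782237, 'cx': 320.7513196452951, 'cy': 237.11046995546954, 'view': array([[ 3.32821363e-01,  9.42975965e-01,  5.12537474e-03,
        -2.06751510e+02],
       [-7.42079705e-01,  2.58554039e-01,  6.18439585e-01,
         2.90803449e+02],
       [ 5.81848478e-01, -2.09633342e-01,  7.85815634e-01,
        -1.72153942e+03],
       [ 0.00000000e+00,  0.00000000e+00,  0.00000000e+00,
         1.00000000e+00]])}
top {'fx': 519.1703955447753, 'fy': 519.1703955447753, 'cx': 316.61722553520633, 'cy': 240.64595690751062, 'view': array([[ 3.63458280e-03, -9.99698968e-01,  2.42644565e-02,
         2.04767079e+01],
       [ 9.96248354e-01,  5.71793223e-03,  8.63511537e-02,
        -5.36690144e+02],
       [-8.64639017e-02,  2.38595745e-02,  9.95969234e-01,
        -1.48413586e+03],
       [ 0.00000000e+00,  0.00000000e+00,  0.00000000e+00,
         1.00000000e+00]])}
{'t': 0.1, 'joint_pos': array([ 1.55909647e+00,  3.59317373e-01,  1.11786265e-02, -2.99948653e-04,
       -1.22410893e+00, -2.88110390e-01]), 'qvel': array([-5.95889999e-04, -2.12886110e-03,  3.38257455e-03,  1.64656607e-03,
       -5.32717175e-04,  4.35624359e-05]), 'tau': array([-2.36485401e-03, -5.84164917e+01,  2.93753242e+01,  7.01558724e+00,
        1.01794774e-02, -6.20389278e-05]), 'tcp_pos': array([199.24709461, 644.47681094, 225.72881489]), 'eef_rot': array([ 9.88777355e-01, -1.49394767e-01, -3.96967649e-05,  7.38181486e-04]), 'contact_force': array([-0.33389381, -0.69571522,  0.11850589]), 'moment': array([ 0.03477942, -0.02764467,  0.05584548]), 'width': 87.54017173647043}
```

View pics/scene0.png

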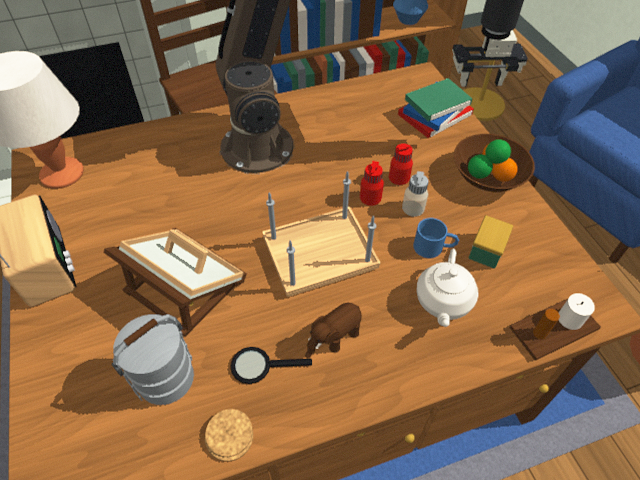

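View pics/top0.png

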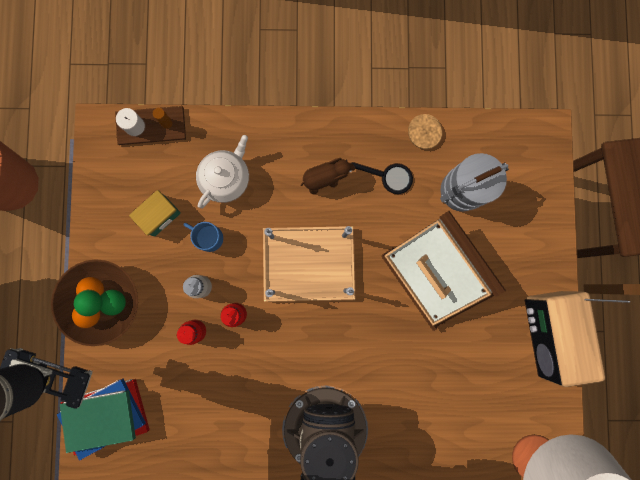

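The scene view shows the stand at about (320,250), the tray on the rest at about (180,255), and the clear dispenser at about (416,195) next to two red look-alikes. In the top view they are at (310,264), (437,272) and (198,287). I'll enlarge these areas.

Run:
```python
import cv2
s=cv2.imread("pics/scene0.png");t=cv2.imread("pics/top0.png")
def crop(im,x0,y0,x1,y1,k,n):
    c=cv2.resize(im[y0:y1,x0:x1],None,fx=k,fy=k,interpolation=cv2.INTER_CUBIC)
    for x in range((x0+9)//10*10,x1,10): cv2.line(c,((x-x0)*k,0),((x-x0)*k,12 if x%50==0 else 6),(0,0,255),1)
    for y in range((y0+9)//10*10,y1,10): cv2.line(c,(0,(y-y0)*k),(12 if y%50==0 else 6,(y-y0)*k),(0,0,255),1)
    cv2.imwrite("pics/"+n,c)
crop(s,250,160,390,300,4,"c_stand_s.png")
crop(t,255,220,365,310,6,"c_stand_t.png")
crop(s,100,215,250,325,5,"c_tray_s.png")
crop(t,380,205,510,335,4,"c_tray_t.png")
crop(s,350,135,490,275,4,"c_sug_s.png")
crop(t,165,210,265,350,4,"c_sug_t.png")
```

```text
(no output)
```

View pics/c_stand_s.png

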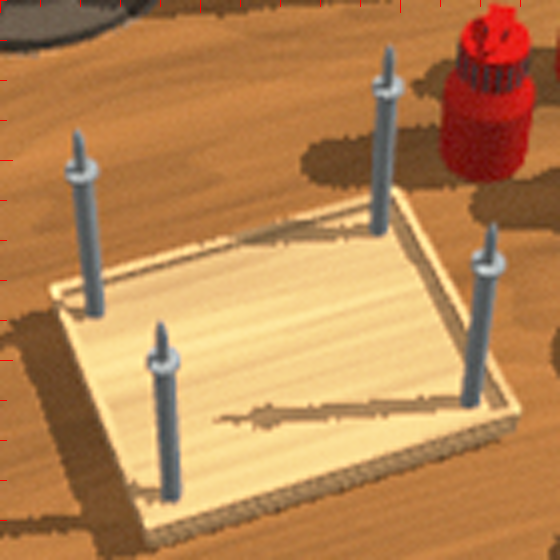

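View pics/c_stand_t.png

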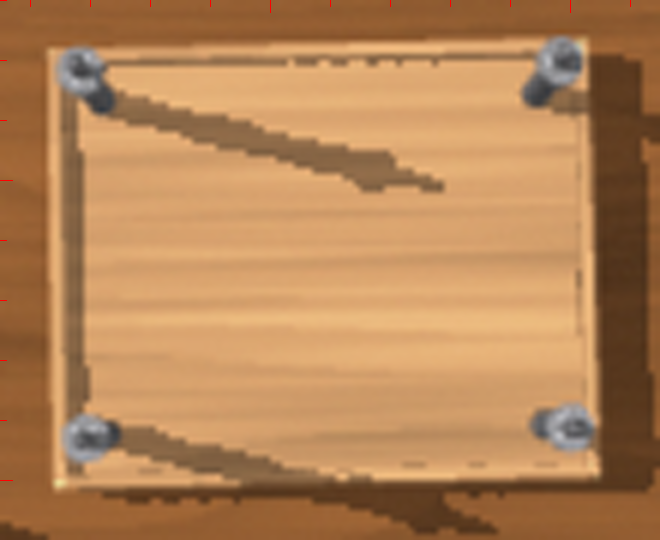

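View pics/c_tray_s.png

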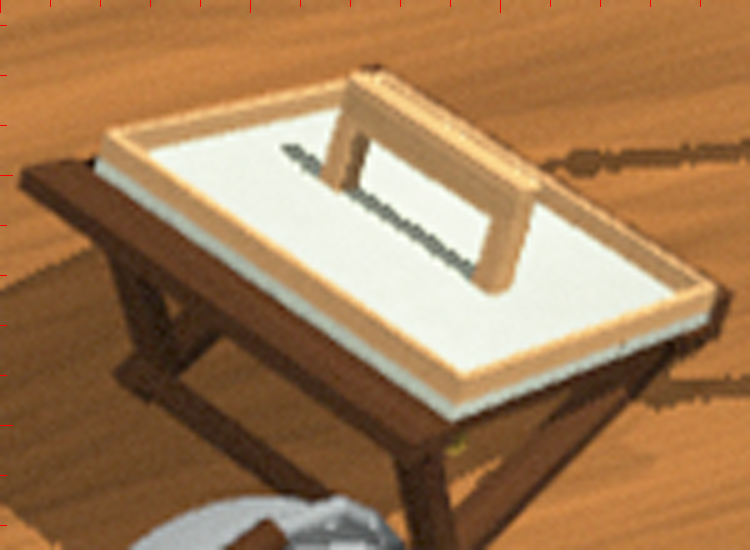

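View pics/c_tray_t.png

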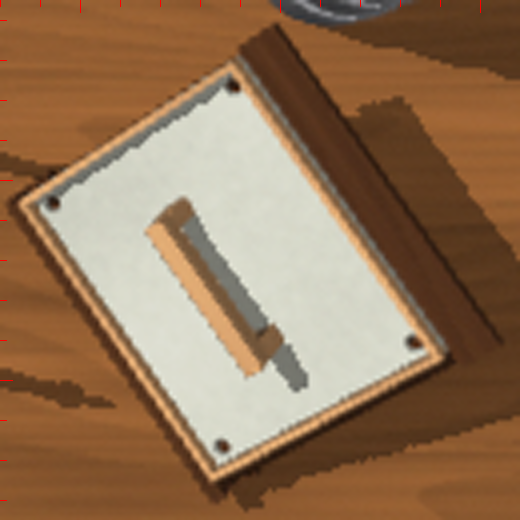

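View pics/c_sug_s.png

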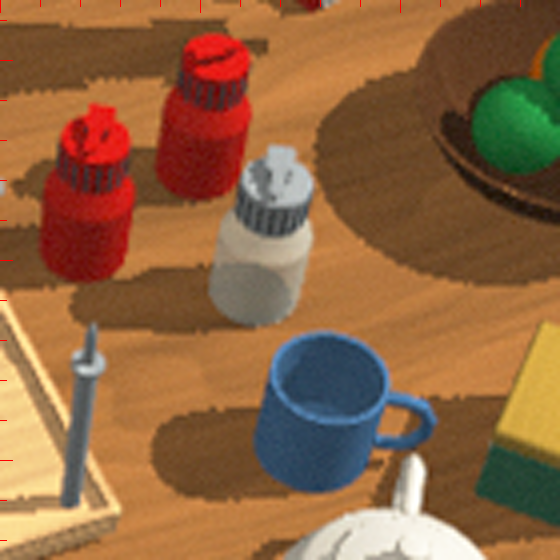

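View pics/c_sug_t.png

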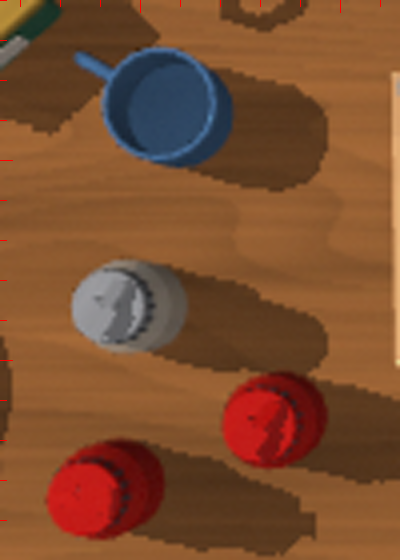

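```bash
cat > h.py <<'E'
import numpy as np, cv2
from scipy.spatial.transform import Rotation as R
from scipy.optimize import least_squares
from plant import bot
cal={n:bot.get_calibration(n) for n in("scene","top")}
def proj(n,P):
    c=cal[n];P=np.atleast_2d(P);q=P@c["view"][:3,:3].T+c["view"][:3,3]
    return np.c_[c["cx"]+c["fx"]*q[:,0]/-q[:,2], c["cy"]+c["fy"]*(-q[:,1])/-q[:,2]]
def px(l,k,x0,y0): return (np.array(l,float)+.5)/k-.5+[x0,y0]
posts=np.array([[-80,105],[-80,-105],[80,-105],[80,105]],float)
def h3(a,z): a=np.array(a,float); return np.c_[a,np.full(len(a),z)]
def standT(p): return R.from_euler('z',p[2]), np.array([p[0],p[1],0])
def trayT(p,tilt=35): # z leans to rest -x
    return R.from_euler('z',p[3])*R.from_euler('y',-np.deg2rad(tilt)), np.array(p[:3])
E
cat > fit.py <<'E'
from h import *
# stand: order by image TL,TR,BR,BL = (+x,+y),(+x,-y),(-x,-y),(-x,+y)
sg=np.array([[1,1],[1,-1],[-1,-1],[-1,1]])
S=[("scene",h3(sg*[80,105],206),px([[491,226],[161,326],[80,133],[388,48]],4,250,160)),
   ("scene",h3(sg*[105,130],34),px([[520,408],[148,528],[52,288],[398,187]],4,250,160)),
   ("top",h3(sg*[105,130],34),px([[48,48],[588,38],[600,478],[55,488]],6,255,220)),
   ("top",h3(sg*[80,105],206),px([[78,68],[563,56],[575,427],[88,438]],6,255,220))]
def res(p,T,S):
    r,t=T(p); return np.concatenate([(proj(n,r.apply(X)+t)-u).ravel() for n,X,u in S])
f=least_squares(res,[500,0,0],args=(standT,S),loss='soft_l1',x_scale=[10,10,.1]);print("stand",f.x);print(res(f.x,standT,S).reshape(-1,4,2).round(1).tolist())
# tray: corner order: top img: lower/back? uphill = left-down. y axis = right-down
# (x,y): right-top corner(-,-)=(235,62); (+,-)=(15,205);(-,+)=(447,358);(+,+)=(212,482)
tg=np.array([[-1,-1],[1,-1],[-1,1],[1,1]])
Tt=[("top",h3(tg*[80,105],8),px([[233,86],[53,203],[413,342],[222,446]],4,380,205)),
   ("top",h3(tg*[95,120],22),px([[235,63],[15,204],[447,357],[212,481]],4,380,205)),
   ("scene",h3(tg*[95,120],22),px([[460,378],[718,288],[106,132],[378,73]],5,100,215))]
g=least_squares(res,[450,-250,80,np.deg2rad(120)],args=(trayT,Tt),loss='soft_l1',x_scale=[10,10,10,.1]);print("tray",g.x,np.rad2deg(g.x[3]));print(res(g.x,trayT,Tt).reshape(-1,4,2).round(1).tolist())
r,t=trayT(g.x);print("grip",r.apply([0,0,57])+t)
g2=least_squares(lambda p:res(p[:4],lambda q:trayT(q,p[4]*35),Tt),list(g.x)+[1],x_scale=[10,10,10,.1,.1]);print("free tilt",g2.x, g2.x[4]*35)
im={n:cv2.imread(f"pics/{n}0.png") for n in("scene","top")}
big={n:cv2.resize(im[n],None,fx=4,fy=4,interpolation=cv2.INTER_CUBIC) for n in im}
def dr(T,p,P,closed=True,col=(255,0,255)):
    r,t=T(p)
    for n in big:
        u=((proj(n,r.apply(P)+t)+.5)*4-.5).round().astype(int)
        cv2.polylines(big[n],[u.reshape(-1,1,2)],closed,col,1)
for z in(24,34):dr(standT,f.x,h3(sg*[105,130],z))
for a in posts: dr(standT,f.x,np.array([[*a,24],[*a,206.]]),False,(0,255,0))
c=np.array([[1,1],[1,-1],[-1,-1],[-1,1]])
th=np.linspace(0,2*np.pi,24)
for z in (0,22): dr(trayT,g.x,h3(c*[95,120],z))
for a in posts: dr(trayT,g.x,h3(a+6*np.c_[np.cos(th),np.sin(th)],8),True,(0,0,255))
for z in(70,44): dr(trayT,g.x,h3(c*[7,60],z),True,(255,0,0))
# sugar : fit
Q=[("scene",),("top",)]
su=least_squares(lambda p:np.concatenate([
  (proj("scene",[p[0],p[1],120])-px([[277,184]],4,350,135)).ravel(),
  (proj("top",[p[0],p[1],120])-px([[109,304]],4,165,210)).ravel()]),[450,250]);print("sugar",su.x,su.fun)
for z,d in((0,66),(68,66),(87,50),(120,50)):dr(lambda p:(R.identity(),np.array([p[0],p[1],0])),su.x,h3(d/2*np.c_[np.cos(th),np.sin(th)],z),True,(0,255,255))
k=4
for n,nm,x0,y0,x1,y1 in(("scene","o_st_s",245,160,395,300),("top","o_st_t",255,215,365,315),("scene","o_tr_s",100,215,250,325),("top","o_tr_t",380,205,510,335),("scene","o_su_s",390,155,460,225),("top","o_su_t",165,250,240,320)):
    cr=big[n][y0*4:y1*4,x0*4:x1*4]; cv2.imwrite(f"pics/{nm}.png",cr)
E
python3 fit.py
python3 - <<'E'
import cv2,numpy as np
def m(names,out):
    ims=[cv2.imread(f"pics/{n}.png") for n in names]
    H=max(i.shape[0] for i in ims); c=np.hstack([cv2.copyMakeBorder(i,0,H-i.shape[0],0,4,0) for i in ims])
    s=min(1,800/c.shape[1]); print(c.shape)
    cv2.imwrite(f"pics/{out}.png",cv2.resize(c,None,fx=s,fy=s,interpolation=cv2.INTER_AREA))
m(["o_su_s","o_su_t"],"m_su")
E
```

```text
stand [4.71088228e+02 4.82386632e+01 2.71899428e-02]
[[[-0.1, -0.5], [-0.7, -1.0], [-1.4, -0.4], [-0.2, -0.4]], [[-0.1, 0.6], [-0.8, 0.5], [-1.3, -0.2], [-0.6, -0.1]], [[-0.7, -0.0], [-0.6, -0.2], [-0.5, -0.6], [-0.8, 0.0]], [[-1.2, -1.3], [0.3, -1.0], [0.1, -0.0], [-1.9, 0.1]]]
tray [ 445.85767547 -285.80070149  123.71488459    2.05481853] 117.73242964249319
[[[-6.0, 0.9], [3.9, -9.4], [-14.9, 3.6], [-0.0, 1.7]], [[-2.4, -1.5], [10.6, -14.6], [-14.2, 1.3], [5.8, -0.5]], [[0.4, 22.4], [-6.7, -26.6], [11.1, 14.9], [-2.8, -35.8]]]
grip [ 461.07153643 -314.73902749  170.40655111]
free tilt [ 447.0950885  -310.88043291   85.65283773    2.17856902   -1.00898478] -35.31446732165532
sugar [406.46761457 360.39948794] [-0.57627038 -0.29213634 -0.43544727 -0.44818523]
(280, 588, 3)
```

The free-tilt fit shows the tray's dark-strip side is the uphill one, so I'll flip the yaw and check the overlays.

```bash
sed -i 's/tg=np.array.*/tg=-np.array([[-1,-1],[1,-1],[-1,1],[1,1]])/; s/np.deg2rad(120)\],args/np.deg2rad(-55)],args/' fit.py
python3 fit.py
python3 - <<'E'
import cv2,numpy as np
def m(names,out):
    ims=[cv2.imread(f"pics/{n}.png") for n in names]
    H=max(i.shape[0] for i in ims); c=np.hstack([cv2.copyMakeBorder(i,0,H-i.shape[0],0,4,0) for i in ims])
    s=min(1,800/c.shape[1])
    cv2.imwrite(f"pics/{out}.png",cv2.resize(c,None,fx=s,fy=s,interpolation=cv2.INTER_AREA))
m(["o_su_s","o_su_t"],"m_su")
E
```

```text
stand [4.71088228e+02 4.82386632e+01 2.71899428e-02]
[[[-0.1, -0.5], [-0.7, -1.0], [-1.4, -0.4], [-0.2, -0.4]], [[-0.1, 0.6], [-0.8, 0.5], [-1.3, -0.2], [-0.6, -0.1]], [[-0.7, -0.0], [-0.6, -0.2], [-0.5, -0.6], [-0.8, 0.0]], [[-1.2, -1.3], [0.3, -1.0], [0.1, -0.0], [-1.9, 0.1]]]
tray [ 447.05342573 -310.90151906   85.64961896   -0.96279973] -55.16436110943257
[[[-0.3, -0.1], [-0.5, 0.1], [0.2, 0.2], [-0.1, 0.2]], [[-0.9, -0.7], [0.3, -0.5], [-1.0, 0.3], [-0.1, 0.1]], [[-0.2, 0.4], [-0.9, -0.4], [-1.5, 0.1], [0.1, -0.2]]]
grip [ 428.37790267 -284.06659563  132.34128549]
free tilt [ 447.09508854 -310.88043275   85.65283822   -0.96302363    1.00898476] 35.314466715787844
sugar [406.46761457 360.39948794] [-0.57627038 -0.29213634 -0.43544727 -0.44818523]
```

View pics/m_su.png

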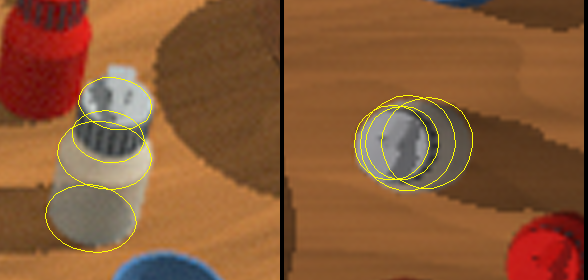

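View pics/o_tr_s.png

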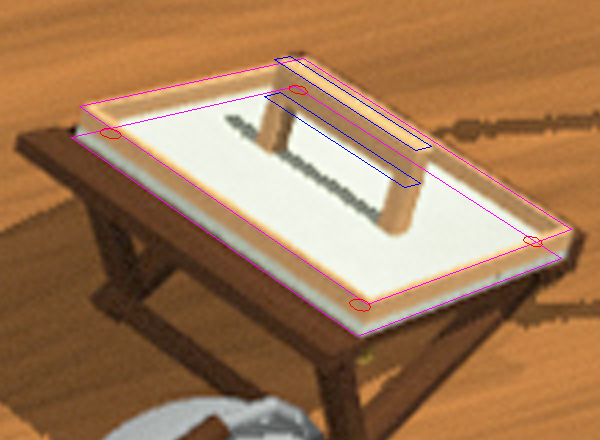

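View pics/o_tr_t.png

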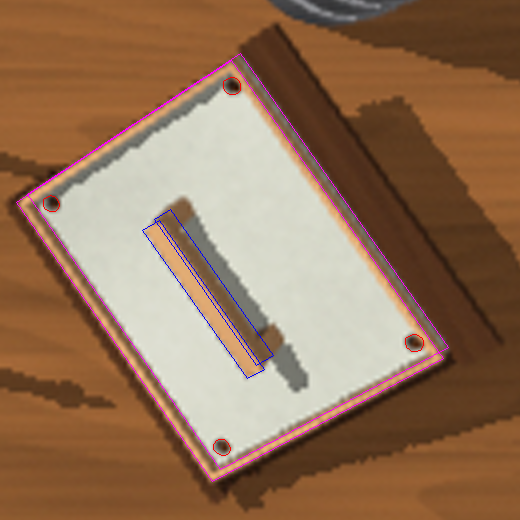

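View pics/o_st_s.png

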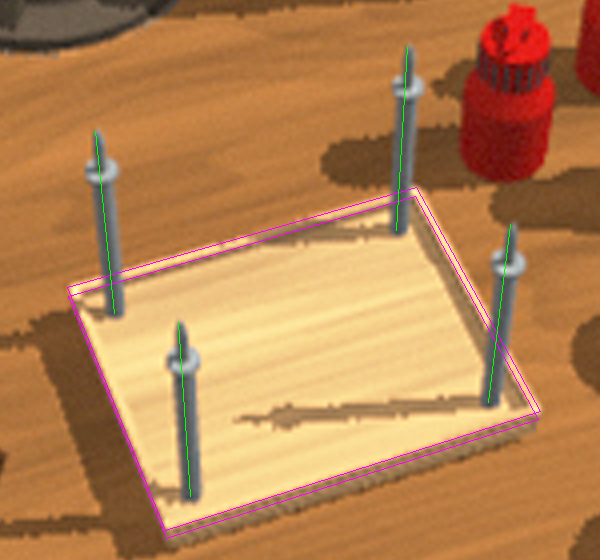

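View pics/o_st_t.png

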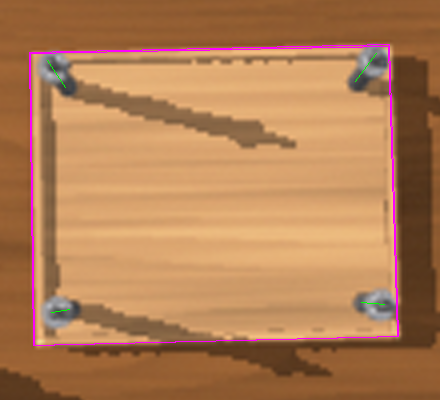

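The overlays match well: stand about (471,48) with yaw 1.6°, dispenser about (406,360), tray grip about (428,-284,132) with yaw -55°. Next I'll check IK for the planned poses.

```bash
cat >> h.py <<'E'
ST=np.array([471.1,48.2]); SY=0.0272; SU=np.array([406.5,360.4]); TR=[447.05,-310.9,85.65,-0.9628]
def down(psi): # jaw (tool y) along world yaw psi, pointing down
    return R.from_euler('z',psi-np.pi/2+np.pi)*R.from_euler('x',np.pi)
def trayTool(r,flip): # tool from tray rot: tool z=-tray z, tool y=+-tray x
    M=np.array([[0,1,0],[1,0,0],[0,0,-1]],float).T  # cols tool x=tray y, y=tray x, z=-z
    if flip: M=M@np.diag([-1,-1,1])
    return r*R.from_matrix(M)
E
python3 - <<'E'
from h import *
print(down(0.3).apply([0,1,0]))
for s in(0,1):
    q=down(SY+np.pi/2+s*np.pi).as_quat()
    for p in([*SU,86],[*SU,320],[*ST,330],[*ST,110]):
        j=bot.solve_ik(p,q); print(s,p, None if j is None else np.round(j,2))
r,t=trayT(TR);g=r.apply([0,0,57])+t
for f in(0,1):
    q=trayTool(r,f)
    for d in(-19,81):
        j=bot.solve_ik(g+r.apply([0,0,d]),q.as_quat()); print("tray",f,d,None if j is None else np.round(j,2))
    for s in(0,1):
        q2=trayTool(R.from_euler('z',SY+s*np.pi),f)
        for z in(300,208): 
            j=bot.solve_ik([*ST,z],q2.as_quat()); print(" place",f,s,z,None if j is None else np.round(j,2))
E
```

```text
[9.55336489e-01 2.95520207e-01 1.22464680e-16]
0 [np.float64(406.5), np.float64(360.4), 86] [ 1.09  0.28 -0.46 -0.   -0.83 -2.63]
0 [np.float64(406.5), np.float64(360.4), 320] [ 1.09  0.09 -0.12  0.   -1.35 -2.63]
0 [np.float64(471.1), np.float64(48.2), 330] [ 0.52 -0.04 -0.24 -0.   -1.37 -2.06]
0 [np.float64(471.1), np.float64(48.2), 110] [ 0.52  0.14 -0.58 -0.   -0.85 -2.06]
1 [np.float64(406.5), np.float64(360.4), 86] [ 1.09  0.28 -0.46  0.   -0.83  0.51]
1 [np.float64(406.5), np.float64(360.4), 320] [ 1.09  0.09 -0.12  0.   -1.35  0.51]
1 [np.float64(471.1), np.float64(48.2), 330] [ 0.52 -0.04 -0.24  0.   -1.37  1.08]
1 [np.float64(471.1), np.float64(48.2), 110] [ 0.52  0.14 -0.58  0.   -0.85  1.08]
tray 0 -19 None
tray 0 81 None
 place 0 0 300 [ 0.52 -0.02 -0.29  0.   -1.3   2.65]
 place 0 0 208 [ 0.52  0.04 -0.44  0.   -1.09  2.65]
 place 0 1 300 [ 0.52 -0.02 -0.29  0.   -1.3  -0.49]
 place 0 1 208 [ 0.52  0.04 -0.44  0.   -1.09 -0.49]
tray 1 -19 None
tray 1 81 None
 place 1 0 300 [ 0.52 -0.02 -0.29  0.   -1.3  -0.49]
 place 1 0 208 [ 0.52  0.04 -0.44  0.   -1.09 -0.49]
 place 1 1 300 [ 0.52 -0.02 -0.29  0.   -1.3   2.65]
 place 1 1 208 [ 0.52  0.04 -0.44  0.   -1.09  2.65]
```

Run:
```python
from h import *
for tilt in(0,10,20,25,30,35):
    r,t=trayT(TR,35);g=r.apply([0,0,57])+t
    r2,_=trayT(TR,tilt)
    for f in(0,1):
        q=trayTool(r2,f)
        print(tilt,f,[None if j is None else np.round(j,2).tolist() for j in [bot.solve_ik(g-19*r2.apply([0,0,1])+[0,0,dz],q.as_quat()) for dz in(0,100)]])
```

```text
0 0 [[-0.2, 0.2, -0.49, 0.0, -0.88, 2.38], [-0.2, 0.1, -0.36, 0.0, -1.11, 2.38]]
0 1 [[-0.2, 0.2, -0.49, 0.0, -0.88, -0.76], [-0.2, 0.1, -0.36, 0.0, -1.11, -0.76]]
10 0 [[-0.11, 0.12, -0.7, 0.22, -0.65, 2.12], [-0.11, 0.01, -0.54, 0.17, -0.91, 2.19]]
10 1 [[-0.11, 0.12, -0.7, 0.22, -0.65, -1.02], [-0.11, 0.01, -0.54, 0.17, -0.91, -0.95]]
20 0 [[-0.1, 0.04, -0.98, 0.71, -0.41, 1.64], [-0.02, -0.08, -0.76, 0.43, -0.73, 1.9]]
20 1 [[-0.1, 0.04, -0.98, 0.71, -0.41, -1.5], [-0.02, -0.08, -0.76, 0.43, -0.73, -1.24]]
25 0 [None, [-0.01, -0.12, -0.87, 0.61, -0.64, 1.72]]
25 1 [None, [-0.01, -0.12, -0.87, 0.61, -0.64, -1.42]]
30 0 [None, [-0.03, -0.14, -0.99, 0.85, -0.56, 1.51]]
30 1 [None, [-0.03, -0.14, -0.99, 0.85, -0.56, -1.63]]
35 0 [None, None]
35 1 [None, None]
```

Run:
```python
from h import *
r,t=trayT(TR,35);g=r.apply([0,0,57])+t
f2=lambda j:None if j is None else np.round(j,2).tolist()
for b in range(-60,61,10):
    rb=R.from_euler('x',b,degrees=True)
    for f in(0,1):
        q=trayTool(r*rb,f)
        a=[f2(bot.solve_ik(g-19*(r*rb).apply([0,0,1])+d,q.as_quat()) ) for d in(np.zeros(3),np.array([0,0,80]),80*(r*rb).apply([0,0,1]))]
        if a[0] is None: continue
        print(b,f,a)
        for s in (0,1):
            r3=R.from_euler('z',SY+s*np.pi)*rb; print('   pl',s,[f2(bot.solve_ik(np.r_[ST,z]-19*r3.apply([0,0,1]),trayTool(r3,f).as_quat())) for z in(227,300)])
```

```text
-60 0 [[0.21, 0.63, -0.63, 0.66, -1.39, 1.1], [0.21, 0.51, -0.59, 0.64, -1.51, 1.19], [0.3, 0.63, -0.49, 0.57, -1.52, 1.15]]
   pl 0 [[0.94, 0.4, -0.63, 0.56, -1.49, 1.89], [0.94, 0.32, -0.56, 0.56, -1.63, 1.97]]
   pl 1 [[-0.3, 0.34, -0.15, -0.96, -1.58, 0.59], [-0.3, 0.25, -0.08, -0.97, -1.67, 0.45]]
-60 1 [[0.21, 0.63, -0.63, 0.66, -1.39, -2.05], [0.21, 0.51, -0.59, 0.64, -1.51, -1.95], [0.3, 0.63, -0.49, 0.57, -1.52, -1.99]]
   pl 0 [[0.94, 0.4, -0.63, 0.56, -1.49, -1.25], [0.94, 0.32, -0.56, 0.56, -1.63, -1.17]]
   pl 1 [[-0.3, 0.34, -0.15, -0.96, -1.58, -2.56], [-0.3, 0.25, -0.08, -0.97, -1.67, -2.69]]
-50 0 [[0.22, 0.51, -0.74, 0.73, -1.24, 1.08], [0.23, 0.4, -0.68, 0.69, -1.37, 1.19], [0.32, 0.5, -0.61, 0.62, -1.38, 1.14]]
   pl 0 [[0.91, 0.31, -0.61, 0.52, -1.41, 1.97], [0.91, 0.24, -0.53, 0.51, -1.55, 2.05]]
   pl 1 [[-0.2, 0.26, -0.17, -0.85, -1.46, 0.47], [-0.2, 0.17, -0.09, -0.84, -1.57, 0.35]]
-50 1 [[0.22, 0.51, -0.74, 0.73, -1.24, -2.07], [0.23, 0.4, -0.68, 0.69, -1.37, -1.95], [0.32, 0.5, -0.61, 0.62, -1.38, -2.0]]
   pl 0 [[0.91, 0.31, -0.61, 0.52, -1.41, -1.17], [0
[... 3052 characters left out ...]
1, 0.31, -0.61, 0.52, -1.41, 1.97], [0.91, 0.24, -0.53, 0.51, -1.55, 2.05]]
60 0 [[-1.18, 0.4, -0.46, -1.36, -1.19, -1.66], [-1.15, 0.22, -0.43, -1.3, -1.22, -1.89], [-1.31, 0.33, -0.45, -1.25, -1.29, -1.72]]
   pl 0 [[-0.3, 0.34, -0.15, -0.96, -1.58, -2.56], [-0.3, 0.25, -0.08, -0.97, -1.67, -2.69]]
   pl 1 [[0.94, 0.4, -0.63, 0.56, -1.49, -1.25], [0.94, 0.32, -0.56, 0.56, -1.63, -1.17]]
60 1 [[-1.18, 0.4, -0.46, -1.36, -1.19, 1.48], [-1.15, 0.22, -0.43, -1.3, -1.22, 1.25], [-1.31, 0.33, -0.45, -1.25, -1.29, 1.42]]
   pl 0 [[-0.3, 0.34, -0.15, -0.96, -1.58, 0.59], [-0.3, 0.25, -0.08, -0.97, -1.67, 0.45]]
   pl 1 [[0.94, 0.4, -0.63, 0.56, -1.49, 1.89], [0.94, 0.32, -0.56, 0.56, -1.63, 1.97]]
```

Gripping with the tool leaned about 37° around the jaw axis keeps the pads flat on the bar and is reachable for both pick and place. The dispenser goes first.

```bash
cat >> h.py <<'E'
def st(tag=""):
    s=bot.read_state();print(tag,"t%.2f"%s["t"],"p",s["tcp_pos"].round(1),"F",s["contact_force"].round(1),"M",s["moment"].round(2),"w%.1f"%s["width"],"j",s["joint_pos"].round(2));return s
E
python3 - <<'E'
from h import *
q=down(SY-np.pi/2).as_quat()
bot.move_ptp([*SU,190],q);st()
bot.line_to([*SU,86],150);s=st()
cv2.imwrite("pics/s1.png",bot.camera("scene")[:,:,::-1]);cv2.imwrite("pics/t1.png",bot.camera("top")[:,:,::-1])
a=cv2.imread("pics/s1.png")[110:260,330:500];b=cv2.imread("pics/t1.png")[200:360,130:270]
a=cv2.resize(a,(453,400),interpolation=2);b=cv2.resize(b,(350,400),interpolation=2);cv2.imwrite("pics/m1.png",np.hstack([a,b])[:,:800])
E
```

```text
t1.43 p [406.5 361.2 190.2] F [0.7 0.8 0.2] M [-0.06 -0.01  0.  ] w87.6 j [ 1.09  0.17 -0.33  0.   -1.07  0.51]
 t2.27 p [406.7 361.2  86.6] F [0.1 1.1 1. ] M [-0.01 -0.04  0.01] w87.5 j [ 1.09  0.28 -0.46  0.   -0.83  0.51]
```

View pics/m1.png

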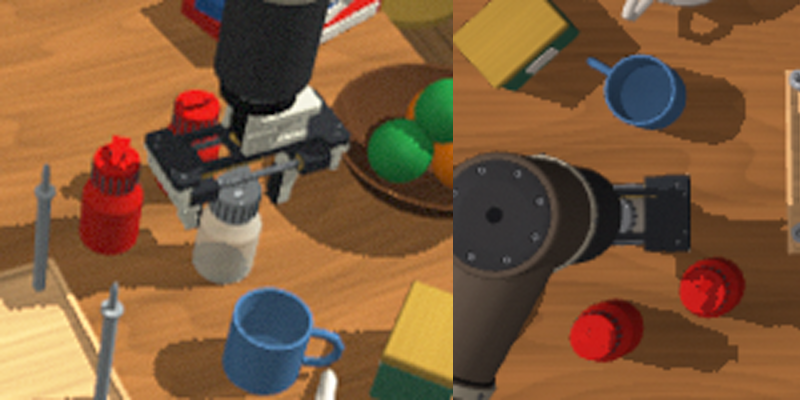

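The fingers straddle the cap at about (235,200) in the crop, clear of the mug and both red jars. I'll grip and lift it a little.

Run:
```python
from h import *
bot.move_gripper(40,20);s0=st()
bot.line_to([*SU,140],100);s=st()
```

```text
t3.08 p [406.6 360.7  86.1] F [-0.5 -0.2  0.2] M [0.37 0.01 0.02] w49.6 j [ 1.09  0.28 -0.46  0.   -0.83  0.51]
 t3.77 p [406.1 359.9 139.4] F [ 0.  -0.6 -3.2] M [-0.06 -0.01 -0.03] w49.7 j [ 1.09  0.22 -0.4  -0.   -0.95  0.51]
```

Run:
```python
from h import *
bot.line_to([*SU,325],250)
bot.line_to([*ST,325],250);st("over")
bot.line_to([*ST,120],150);s=st("low")
cv2.imwrite("pics/s2.png",cv2.resize(bot.camera("scene")[100:300,230:430,::-1],(600,600),interpolation=2))
f0=np.mean([bot.read_state()["contact_force"][2] for _ in range(3)])
z=120
while z>106:
    z-=1.0 if z<113 else 2
    bot.line_to([*ST,z],20);s=bot.read_state();d=s["contact_force"][2]-f0
    print(z,s["tcp_pos"].round(1),round(d,2))
    if d>2.0: break
st()
```

```text
over t6.08 p [470.9  48.6 324.9] F [ 0.1 -0.1 -3.7] M [ 0.01 -0.   -0.01] w49.6 j [ 0.52 -0.03 -0.24 -0.   -1.36  1.08]
low t7.60 p [471.6  48.5 120.7] F [-0.2  0.4 -2.4] M [-0.02 -0.03 -0.03] w50.0 j [ 0.52  0.13 -0.57  0.   -0.87  1.08]
118 [471.1  48.2 118.1] -0.14
116 [471.   48.1 115.9] -0.91
114 [471.   48.1 113.8] -0.69
112 [471.   48.1 111.8] -0.6
111.0 [471.1  48.2 110.9] -0.51
110.0 [471.3  48.3 110.1] 0.82
109.0 [472.   48.7 109.9] 6.59
 t9.40 p [472.   48.7 109.9] F [-1.3  1.3  3.9] M [ 0.48  0.53 -0.04] w49.9 j [ 0.52  0.14 -0.58  0.   -0.85  1.08]
```

View pics/s2.png

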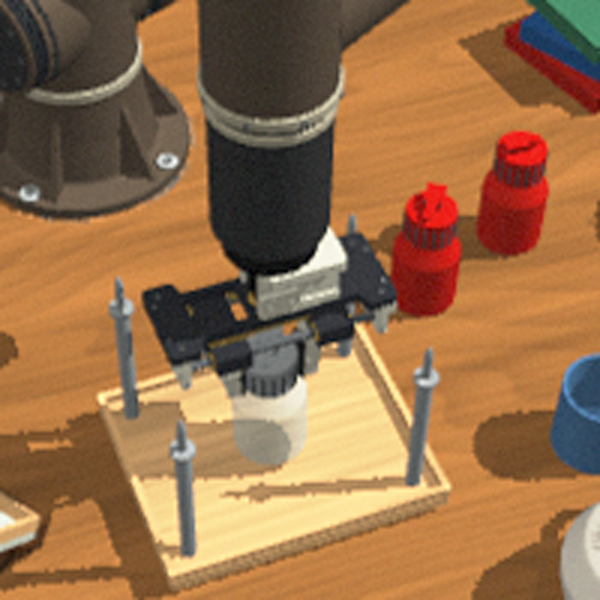

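The jar is centred inside the posts and contact was felt at shelf height. I'll ease off, release, retreat straight up and look.

Run:
```python
from h import *
bot.line_to([*ST,110],20);st()
bot.move_gripper(80);st()
bot.line_to([*ST,330],250)
b=TR[:];r,t=trayT(TR);rb=R.from_euler('x',-37,degrees=True);g=r.apply([0,0,57])+t
q=trayTool(r*rb,1).as_quat();back=(r*rb).apply([0,0,1])
# via: out over tray at safe height
v=g+120*back
print(v, bot.solve_ik(v,q)); 
bot.line_to([471,-60,340],250)
cv2.imwrite("pics/s3.png",bot.camera("scene")[:,:,::-1]);cv2.imwrite("pics/t3.png",bot.camera("top")[:,:,::-1]);st()
```

```text
t9.65 p [471.   48.2 109.9] F [ 0.8  0.4 -0.8] M [ 0.1  -0.01  0.03] w49.8 j [ 0.52  0.14 -0.58 -0.   -0.85  1.08]
 t10.38 p [471.1  48.2 110. ] F [-0.7 -0.  -0.9] M [-0.06 -0.09 -0.04] w79.9 j [ 0.52  0.14 -0.58  0.   -0.85  1.08]
[ 456.25058571 -197.69394637  210.84613581] [ 0.42497073  0.28787284 -0.67570397  0.61614432 -1.32103125 -1.98049603]
 t12.10 p [470.8 -59.8 339.2] F [ 0.2 -0.  -0.2] M [-0.03  0.   -0.05] w80.1 j [ 0.29 -0.04 -0.22 -0.   -1.39  1.31]
```

View pics/s3.png

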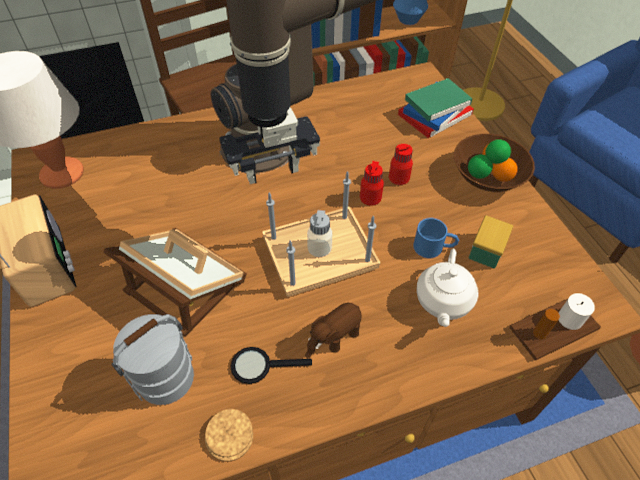

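The jar stands upright near the shelf's centre at (320,232). Now the tray.

```bash
cat >> h.py <<'E'
rT,tT=trayT(TR); RB=R.from_euler('x',-37,degrees=True); G=rT.apply([0,0,57])+tT
qP=trayTool(rT*RB,0); back=(rT*RB).apply([0,0,1])
E
python3 - <<'E'
from h import *
q=qP.as_quat()
bot.move_gripper(50)
bot.move_ptp(G+130*back,q);st()
bot.line_to(G+(-19+25)*back,150);st()
cv2.imwrite("pics/s4.png",cv2.resize(bot.camera("scene")[150:350,80:280,::-1],(600,600),interpolation=2))
cv2.imwrite("pics/t4.png",cv2.resize(bot.camera("top")[200:340,370:510,::-1],(560,560),interpolation=2))
E
```

```text
t13.56 p [ 459.2 -189.9  217.7] F [ 0.3 -1.3 -0.2] M [ 2.34 -0.81  0.03] w50.3 j [ 0.44  0.28 -0.66  0.6  -1.34  1.17]
 t14.53 p [ 430.6 -279.5  137.1] F [ 0.1  0.2 -0.8] M [ 2.34 -0.8   0.07] w50.4 j [ 0.24  0.34 -0.85  0.81 -1.09  1.07]
```

View pics/s4.png

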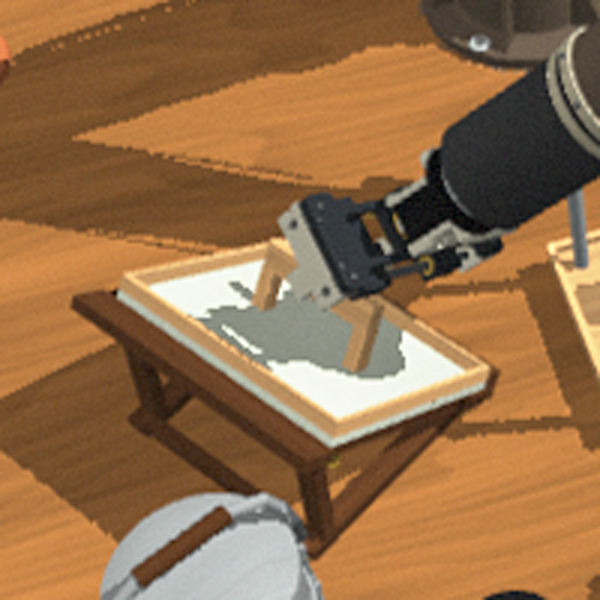

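View pics/t4.png

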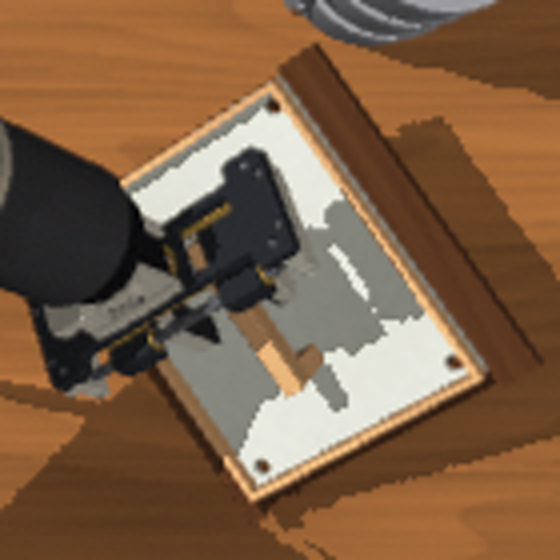

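The fingers straddle the middle of the bar, clear of the uprights and rim. I'll go in, grip and lift vertically a little.

Run:
```python
from h import *
bot.line_to(G-19*back,80);s0=st()
bot.move_gripper(8,60);s1=st("closed")
print("cmd",(G-19*back).round(1))
bot.line_to(G-19*back+[0,0,30],60);s=st("lift")
cv2.imwrite("pics/s5.png",cv2.resize(bot.camera("scene")[150:350,80:280,::-1],(600,600),interpolation=2))
```

```text
t15.09 p [ 423.9 -297.8  119.9] F [ 0.4 -0.1  0.1] M [ 2.36 -0.83 -0.01] w50.0 j [ 0.19  0.36 -0.89  0.88 -1.04  1.03]
closed t15.77 p [ 423.7 -297.5  119.7] F [-2.3  4.8  0.7] M [ 3.44 -0.21 -1.03] w13.7 j [ 0.19  0.36 -0.89  0.88 -1.04  1.03]
cmd [ 424.  -297.7  119.9]
lift t16.42 p [ 423.9 -297.7  150. ] F [-0.  -0.6 -4.9] M [ 3.75 -1.14 -0.03] w14.0 j [ 0.2   0.32 -0.86  0.83 -1.09  1.1 ]
```

View pics/s5.png

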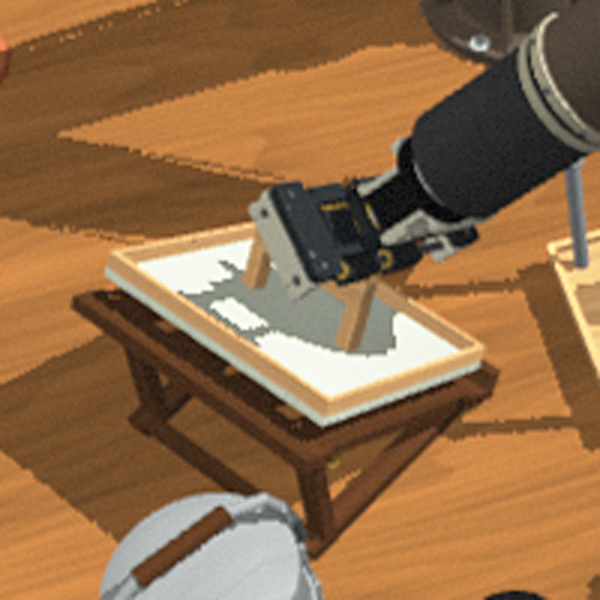

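```bash
cat >> h.py <<'E'
def lvl(x,y,zu,yaw=SY,rx=0.,ry=0.):
    """TCP pose for level tray with underside centre at x,y,zu (tray yaw), small trims in tray axes"""
    r=R.from_euler('z',yaw)*R.from_euler('xy',[rx,ry])
    rt=r*RB
    return np.array([x,y,zu])+r.apply([0,0,57])-19*rt.apply([0,0,1]), trayTool(rt,0).as_quat()
E
python3 - <<'E'
from h import *
bot.line_to(G-19*back+[0,0,200],150)
p,q=lvl(465,-150,290); print(bot.solve_ik(p,q))
bot.line_to(p,150,ori=q);st()
p,q=lvl(*ST,250); bot.line_to(p,150,ori=q);bot.pause(.2);s=st()
print(p.round(1),q,s["eef_rot"])
for n in("scene","top"): cv2.imwrite(f"pics/{n}6.png",bot.camera(n)[:,:,::-1])
cv2.imwrite("pics/s6.png",cv2.resize(cv2.imread("pics/scene6.png")[130:290,240:400],(640,640),interpolation=2))
cv2.imwrite("pics/t6.png",cv2.resize(cv2.imread("pics/top6.png")[200:330,240:380],(700,650),interpolation=2))
E
```

```text
[ 0.49552574 -0.01664158 -0.59812841  0.58172179 -1.35752685  2.43866716]
 t19.05 p [ 465.  -161.7  331.5] F [ 0.8  0.  -5.4] M [ 3.04 -0.06 -0.01] w13.7 j [ 0.5  -0.02 -0.6   0.58 -1.36  2.44]
 t20.75 p [471.3  36.2 292. ] F [ 0.2 -1.1 -4.6] M [ 3.   -0.08  0.02] w13.8 j [ 0.85  0.13 -0.48  0.42 -1.47  2.17]
[471.4  36.8 291.8] [ 0.66138466  0.67962349 -0.22129621  0.22739884] [ 0.66169876  0.67938407 -0.22117313  0.22732022]
```

View pics/s6.png

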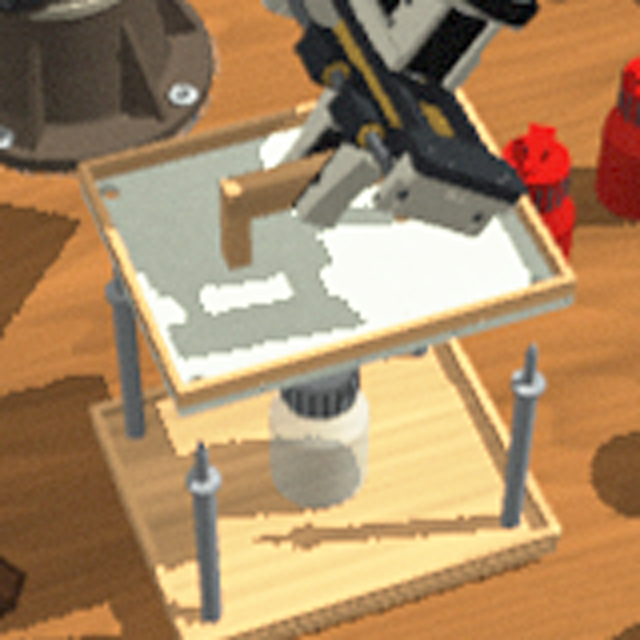

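View pics/t6.png

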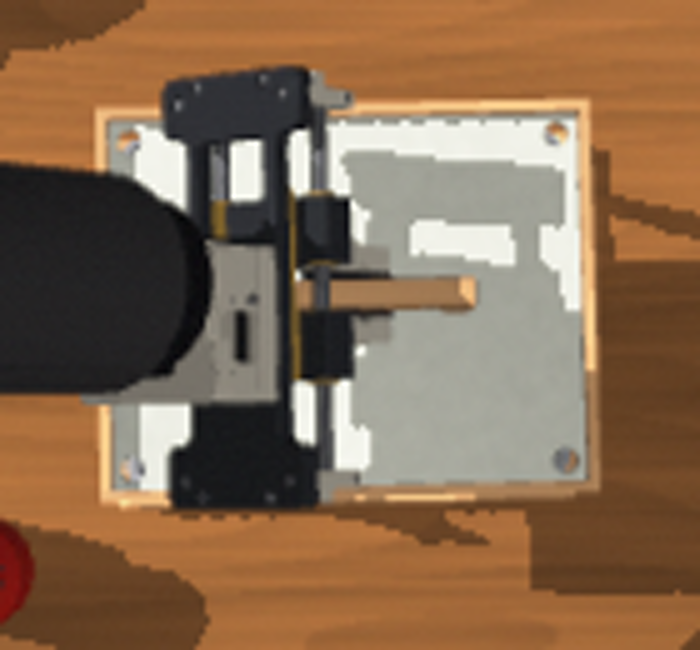

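The tray is level above the stand, with the pins showing through the holes in the top crop at (127,142), (557,132), (567,459) and (132,470). I'll fit its pose the same way as the stand so that calibration bias cancels.

```bash
cat > fit2.py <<'E'
from h import *
import itertools
c4=np.array([[1,1],[1,-1],[-1,-1],[-1,1]])  # TL,TR,BR,BL in top
def T6(p): return R.from_euler('z',p[3])*R.from_euler('xy',p[4:6]), np.array(p[:3])
D=[("top",h3(c4*[95,120],22),px([[95,107],[590,98],[600,490],[100,503]],5,240,200)),
   ("top",h3(c4*[80,105],8),px([[127,141],[557,132],[567,460],[132,470]],5,240,200)),
   ("scene",h3(c4[:3]*[95,120],22),px([[575,279],[182,397],[80,167]],4,240,130)),
   ("scene",h3(c4[:2]*[95,120],0),px([[577,298],[183,413]],4,240,130)),
   ("scene",h3(c4[1:3]*[80,105],8),px([[196,378],[108,190]],4,240,130))]
def res(p):
    r,t=T6(p); return np.concatenate([(proj(n,r.apply(X)+t)-u).ravel() for n,X,u in D])
f=least_squares(res,[*ST,250,SY,0,0],x_scale=[10,10,10,.1,.1,.1],loss='soft_l1')
print(f.x.round(2), np.rad2deg(f.x[3:]).round(2)); print(res(f.x).reshape(-1,2).round(1).tolist())
cov=np.linalg.inv(f.jac.T@f.jac)*.5**2;print("sd",np.sqrt(np.diag(cov)).round(3))
E
python3 fit2.py
```

```text
[ 4.7017e+02  4.8610e+01  2.5125e+02  3.0000e-02  0.0000e+00 -1.0000e-02] [ 1.73  0.09 -0.84]
[[-0.8, 0.2], [-0.8, -0.3], [-0.3, -0.2], [-0.3, -0.0], [-0.4, -0.0], [-0.7, -0.3], [-0.6, -0.4], [-0.2, -0.1], [-0.0, -1.1], [-1.4, -1.4], [-1.3, -0.6], [-1.4, 0.7], [-1.1, 1.0], [-0.3, 0.7], [0.0, 0.4]]
sd [0.441 0.402 1.134 0.003 0.01  0.012]
```

The tray agrees with the stand to about 1 mm and 0.1° of yaw. I'll lower it to just above the tips and compare holes and pins directly.

Run:
```python
from h import *
p,q=lvl(*ST,209); bot.line_to(p,100,ori=q);bot.pause(.3);s=st();print(p.round(1))
for n in("scene","top"): cv2.imwrite(f"pics/{n}7.png",bot.camera(n)[:,:,::-1])
t=cv2.imread("pics/top7.png")
u=proj("top",R.from_euler('z',SY).apply(h3(posts,206))+[*ST,0]);print(u.round(1))
row=[]
for a in u[[3,2,0,1]]:
    x,y=a.round().astype(int); row.append(cv2.resize(t[y-12:y+13,x-12:x+13],(300,300),interpolation=2))
cv2.imwrite("pics/t7.png",np.vstack([np.hstack(row[:2]),np.hstack(row[2:])]))
cv2.imwrite("pics/s7.png",cv2.resize(cv2.imread("pics/scene7.png")[150:300,240:400],(768,720),interpolation=2)[:600])
```

```text
t21.71 p [471.6  36.9 251.2] F [-0.4 -0.9 -5.3] M [ 2.99 -0.03 -0.05] w13.7 j [ 0.85  0.17 -0.54  0.43 -1.39  2.13]
[471.4  36.8 250.8]
[[267.4 292.7]
 [350.5 290.7]
 [348.7 227.9]
 [266.4 229.6]]
```

View pics/t7.png

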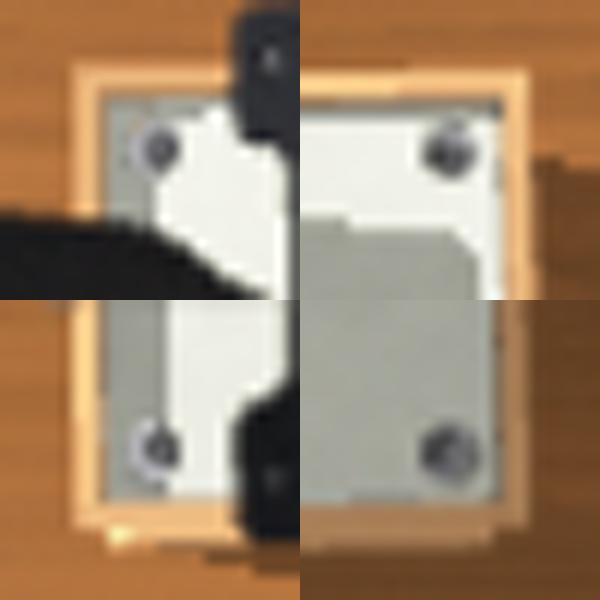

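View pics/s7.png

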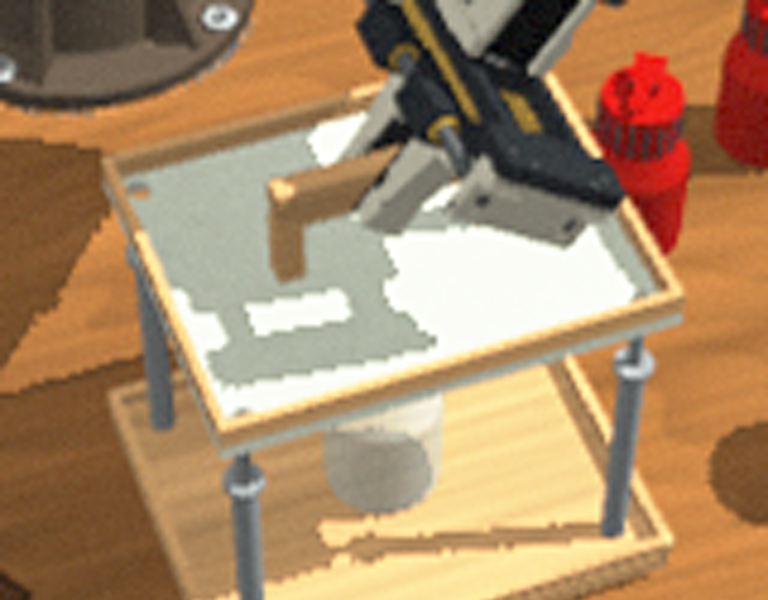

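Pins are roughly centred in all four holes. I'll lower slowly and watch the wrist force.

```bash
cat > lower.py <<'E'
from h import *
import sys
z0,z1,step,dx,dy=map(float,sys.argv[1:6])
z=z0
while z>z1+1e-6:
    z=max(z-step,z1)
    p,q=lvl(ST[0]+dx,ST[1]+dy,z); bot.line_to(p,25,ori=q)
    s=bot.read_state();F=s["contact_force"];print(z,(s["tcp_pos"]-p).round(2),F.round(1),s["moment"].round(2))
    if F[2]>3 or np.hypot(F[0],F[1])>6: print("stop");break
print(s["t"])
E
python3 lower.py 209 192 3 0 0
```

```text
206.0 [-0.1  -0.11 -0.17] [ 0.2  0.4 -4.8] [ 3.03 -0.01 -0.03]
203.0 [-0.08 -0.09 -0.18] [ 0.4 -0.8 -4.8] [ 3.02 -0.01  0.01]
200.0 [-0.08 -0.08 -0.14] [-1.   0.5 -4.4] [ 3.03 -0.05  0.01]
197.0 [-0.09 -0.07 -0.16] [ 0.1 -0.1 -4.8] [ 3.   -0.04 -0.  ]
194.0 [-0.08 -0.09 -0.16] [-0.1 -0.  -5.1] [ 2.94 -0.08 -0.03]
192.0 [-0.04 -0.05 -0.09] [ 0.2  0.2 -5.4] [ 3.05 -0.07  0.01]
23.3917
```

```bash
python3 lower.py 192 174 3 0 0 && python3 lower.py 174 168 1 0 0
```

```text
189.0 [-0.07 -0.08 -0.16] [ 0.1  0.1 -5.2] [ 3.01 -0.05 -0.06]
186.0 [-0.08 -0.08 -0.15] [ 0.4 -0.3 -5.2] [ 2.98 -0.06  0.01]
183.0 [-0.11 -0.1  -0.15] [-0.3  0.2 -4.5] [ 2.97 -0.02 -0.03]
180.0 [-0.08 -0.06 -0.13] [-0.8  0.5 -5.1] [ 2.95 -0.06  0.05]
177.0 [-0.07 -0.07 -0.14] [-0.  -0.2 -5.3] [ 3.01 -0.05  0.04]
174.0 [-0.1  -0.11 -0.14] [ 0.2  0.4 -4.3] [ 2.96 -0.07  0.02]
24.9917
173.0 [-0.02 -0.03 -0.03] [-0.6 -0.8 -4.5] [ 3.   -0.07 -0.03]
172.0 [-0.01 -0.01 -0.03] [-0.1 -0.7 -4.1] [2.95 0.   0.03]
171.0 [-0.04 -0.03 -0.06] [-0.3 -0.5 -4.9] [ 3.02 -0.05  0.06]
170.0 [0.12 0.01 0.2 ] [ 0.3 -0.5 -2.3] [ 2.63  0.01 -0.05]
169.0 [ 0.18 -0.02  1.17] [-4.5  2.5  6.5] [ 1.51  1.17 -0.92]
stop
26.2417
```

Contact came at exactly 170 mm. I'll relax, release, back off along the tool axis and look.

Run:
```python
from h import *
p,q=lvl(*ST,169.8);bot.line_to(p,25,ori=q);st()
bot.move_gripper(50);st("open")
bk=(R.from_euler('z',SY)*RB).apply([0,0,1])
bot.line_to(p+110*bk,120);st()
bot.move_ptp([430,330,360],down(SY-np.pi/2).as_quat());st()
for n in("scene","top"): cv2.imwrite(f"pics/{n}8.png",bot.camera(n)[:,:,::-1])
cv2.imwrite("pics/s8.png",cv2.resize(cv2.imread("pics/scene8.png")[160:310,240:400],None,fx=4,fy=4,interpolation=2))
cv2.imwrite("pics/t8.png",cv2.resize(cv2.imread("pics/top8.png")[210:320,250:370],None,fx=5,fy=5,interpolation=2))
```

```text
t26.49 p [471.6  36.9 212. ] F [-2.5  1.7  3.2] M [ 2.1   0.71 -0.54] w13.6 j [ 0.85  0.21 -0.59  0.44 -1.31  2.09]
open t27.30 p [471.4  36.8 211.6] F [-0.3 -0.4 -0.2] M [ 2.   -0.08 -0.01] w50.1 j [ 0.85  0.21 -0.59  0.44 -1.3   2.09]
 t28.37 p [469.3 102.5 298.9] F [-0.2  0.1  0. ] M [ 1.96 -0.08  0.04] w50.1 j [ 0.94  0.19 -0.38  0.38 -1.54  2.12]
 t29.73 p [429.9 329.4 359.3] F [-1.1  0.1 -0.7] M [-0.04  0.05  0.01] w50.1 j [ 1.02  0.08 -0.05  0.   -1.44  0.58]
```

View pics/s8.png

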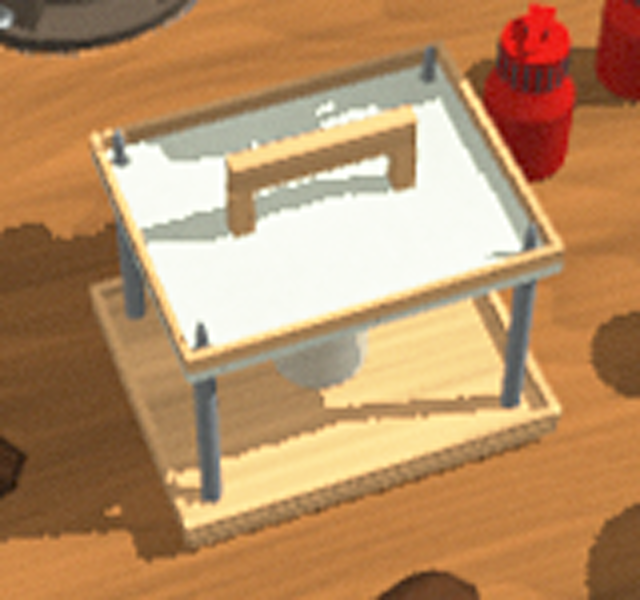

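View pics/t8.png

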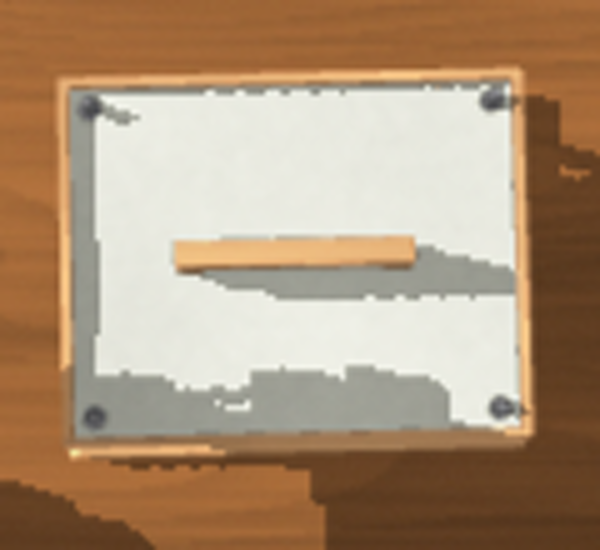

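View pics/scene8.png

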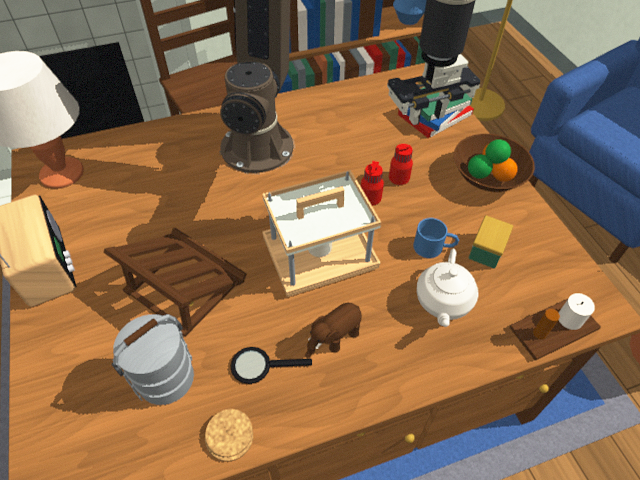

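All four pins stand through their holes and nothing else has moved. One numeric check on how far down the tray sits, then I'll hand in.

Run:
```python
from h import *
c4=np.array([[1,1],[1,-1],[-1,-1],[-1,1]])
us=px([[562,247],[190,357],[95,135],[438,45]],4,240,160);ut=px([[60,79],[522,70],[533,437],[70,458]],5,250,210)
D=[("scene",us),("top",ut)]
def res(p):
    r=R.from_euler('z',p[3])*R.from_euler('xy',p[4:6]);X=r.apply(h3(c4*[95,120],22))+p[:3]
    return np.concatenate([(proj(n,X)-u).ravel() for n,u in D])
f=least_squares(res,[*ST,170,SY,0,0],x_scale=[10,10,10,.1,.1,.1]);print(f.x[:3].round(1),np.rad2deg(f.x[3:]).round(2),f.fun.round(1))
bot.close_job()
```

```text
[468.9  48.8 167.9] [ 2.04 -1.42 -1.38] [-0.1  0.2 -1.2 -0.  -2.2  0.2 -0.4  0.  -1.3  0.7 -0.8 -0.4 -0.4  0.1
 -1.5 -1.2]
the job is handed in; nothing more can be done
```

The tea stand is set up and the job handed in, with the robot's clock at about 30 s of the 51 s allowed.

- **Dispenser:** I gripped the clear glass dispenser by its cap and carried it upright. I set it down near the centre of the lower shelf, inside the four posts, with contact felt at shelf height (about 6.6 N). After release, a picture showed it standing upright.
- **Tray:** With the tool square to the tray's tilt, the pick was out of reach. I gripped the handle with the tool leaned 37° around the jaw axis instead, levelled the tray and lowered it over the pins. There was no noticeable side force on the way down. Contact came at 170 mm, the shoulder height, and I pressed it only lightly before letting go.

**Last checks:** The final pictures show all four pins through their holes at equal height, the dispenser's base still visible below, and nothing else visibly moved. The arm was clear and touching nothing.

**A disagreement:** My last camera fit put the tray at 167.9 mm, with about 1.4° of tilt on each axis. I read the corners by hand (errors up to about 2 pixels), so I take this as measurement noise; the force and height readings indicate it is fully seated.

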